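# Open the dead till by its release hole

### The job

The till has no power, so open its drawer by hand: push the steel nose of the release rod through the round hole in the till's sloped back and gently press the spring latch you feel behind it until the drawer springs open. Then draw the rod out and lay it down flat on the worktop, clear of the till, without dropping it; leave the things standing round about where they are.

Things in the scene. Friction and masses are not known exactly. Their poses are not given: they have to be found in the camera images.
- till: small dark steel cash till, fixed, 192 mm deep, 180 wide, 100 high; origin on the underside, 100 mm in from the back. +x points to the drawer side, away from the robot; its back (-x) faces the robot: upright up to 35 mm, then leaning back up to the top edge. Pressing on it, or on the latch inside, harder than 25 N damages it.
- release_hole (a point): centre of the mouth of the round release hole (bright bush) in the sloped back face, 67 mm above the worktop; +z is the bore's axis into the hole, 35 degrees below level. Bore 15 mm wide, 18 long. Behind it a hidden push pad 26 mm across, square to the bore, rests 22 to 39 mm behind the mouth, differently on each till: to be felt for.
- till_drawer (a joint): how far the drawer stands out on the far side (m): 0 shut and latched; once unlatched its spring drives it to 0.060 and holds it there. The latch pad starts to give at about 6 N; pressed 7 to 10 mm further in (about 9 N) it lets the drawer go; 12 mm in it meets a hard stop. It springs back when let go.
- rod_grip (a point): centre of the release rod's beech handle, the place to grip. Handle 72 mm long, 24 x 24 mm in section with rounded edges, lying flat on one of its sides (this point 12 mm above what it lies on). Its +x axis runs along the rod towards the dowel's nose. Rod 90 g, 168 mm long over all.
- rod_tip (a point): the rod's nose: end of the round steel dowel, 9 mm thick, 96 mm long, on the handle's axis, 132 mm from rod_grip along +x; ball-shaped end.
- pen_0: blue pen lying on the worktop, 142 mm long; bystander, its origin is on the underside
- pen_1: black pen lying on the worktop, 142 mm long; bystander, origin on the underside
- call_bell: steel counter bell on a black base, 84 mm across, 50 high; bystander, origin at the underside
- ink_pad: open ink pad, 55 x 85 x 12 mm; bystander, origin at the underside
- loyalty_stamp: wooden hand stamp, 71 mm high; bystander, origin at the underside
- coin_dish: blue dish with coins, 93 mm across, 15 high; bystander, origin at the underside
- card_holder: beech card holder, 40 x 100 x 56 mm; bystander, origin at the underside
- customer_display: black card terminal on a wedge, 121 x 150 x 153 mm; bystander, origin at the underside

How it is judged:
By the outcome, as a careful person would: the job done as asked, in the order asked, and still so for the second after the job is handed in, with the robot touching nothing.
It also fails if it takes over 51 s, if anything falls off the work surface, if the arm or the gripper's body presses on something with over 40 N, if the wrist force passes 120 N, or if a joint passes its speed limit or range.

### The arm

A 6-joint arm with a two-finger parallel gripper is mounted at the origin on a cart in front of the work surface, level with it; the furniture and walls round the work are solid. World frame = base frame: x ahead of the robot, y to its left, z up, the work surface at z = 0. Lengths are in m, angles in rad, forces in N, time in s.
With the tool pointing down it reaches from about 0.35 to 0.775 m from the base axis. Payload 7.3 kg.
Tool frame: the origin (TCP) lies midway between the tips of the shut fingers; the grasp point (between the pads) lies 19 mm behind it; z points along the fingers, y is the line along which they close (so a half turn about z gives the same grasp; the last joint's range is limited). The gripper opens to 92 mm and grips with 3 to 60 N. Pads are 19 mm wide; open, the fingers measure 130 mm over their backs; the gripper's body (75 mm by 190 mm) begins 47 mm behind the grasp point.
Start: joints at [-1.4, 0.342, 1.524, -0, 1.275, -0.146], TCP at [0.164, -0.499, 0.227] pointing down, gripper open.
Joint ranges: [-2.53, 2.53], [-0.77, 2.02], [0.04, 2.7], [-1, 4.14], [0.28, 2.66], [-3.11, 3.11]. Speed limits (rad/s): [2.57, 2.57, 3.14, 3.14, 3.14, 3.14].

### API

Orientations are given as [roll, pitch, yaw] about the fixed x, y, z axes, in that order (R = Rz(yaw) Ry(pitch) Rx(roll)).
In Python, from cell import monitor, vision, workorder gives the robot as it stands.
- The arm moves only by the tool move_arm, never from a script. Its argument "rows" is a list of rows, each a list of 5 numbers: the shift along the world's x, y, z in mm, then the turn about the world's z in rad, then the closure, from -1 (fully open) to 1 (shut). A call has 1 to 12 rows; each row shifts and turns the commanded pose from where the row before left it; what a row does not reach is not made up. A row lasts 1/10 s, in which the tool goes at most 50 mm and 8.59 degrees, less where a joint would pass 70% of its speed; a pose out of reach is approached as far as the arm can. A call is refused whole if a number of a shift passes 50 or a number of a turn 0.15, either way. A call with a gripper value outside its range is refused whole. The fingers move at their own pace and stop on an object; "newtons" is the grip in N (left out, the last holds). Time passes only in rows, so rows that do not move let the fingers close. It gives the time, the measured TCP pose, the force, the opening and the grip force at its end, in the units of the state.
- monitor.observe(): the state, without advancing time (a new reading comes with each control period).
- vision.read_camera(name): name is "side" or "top"; returns the picture (420x560x3 uint8, red, green, blue); there is no depth.
- vision.get_calibration(name): a dict with "K" (3x3 intrinsics, pixels), "k1" (the pictures are not rectified: a ray, as slopes to the right and down, at radius r is drawn at 1 + k1 r^2 times it, then the intrinsics apply), "T" (4x4, takes a point from camera to world coordinates). Camera axes: x right, y up, looking along -z (the intrinsics and any distortion apply to the point x, -y, -z); pixel columns grow to the right and rows downward; lengths in m; the calibration is good to about 2 mm. A picture is of the moment at which its call begins. get_calibration takes no time and is no camera call.
- workorder.hand_in(): hands the job in; it is judged then, once.
The state is a dict: "time": time; "qpos": joint angles; "qvel": joint speeds; "joint_efforts": joint torques, N m; "tool_pos": TCP position; "tool_rot": TCP orientation; "contact_force": force on the tool from outside, world axes, zero at the start; "torque": the same for the moment, N m; "opening": finger opening in m; "grip_force": force on a finger pad.
Only numpy, scipy, OpenCV 4.12 (cv2) and the standard library are available. Lean on these libraries where they do the work, as an engineer would, in place of code of your own. Each camera call takes 0.05 s, during which the arm holds its last target. There are 200 camera calls.

## Working session

There is one attempt and no reset: what is moved stays moved. The work goes in short steps, Python scripts to look and compute and a tool call to move; the robot and the scene stay as the last step left them, time stands still between calls to the robot, and variables do not carry over. Pictures are saved under pics/ and viewed, at most 10 in all, crops included, and the job is handed in when it is done.

Besides the shell and the picture viewer there is one more tool, called after ">>>" as name(argument=value, ...) on one line, values as JSON. move_arm: Moves the arm, as the interface text tells. Its arguments: {"type":"object","properties":{"rows":{"type":"array","items":{"type":"array","items":{"type":"number"}}},"newtons":{"type":"number"}},"required":["rows"]}

```bash
ls; mkdir -p pics
python3 - <<'E'
from cell import monitor, vision
import cv2, numpy as np
for n in ("side","top"):
    im=vision.read_camera(n); cv2.imwrite(f"pics/{n}0.png",im[:,:,::-1])
    c=vision.get_calibration(n); print(n,c)
print(monitor.observe())
E
```

```text
pics
side {'K': array([[521.12425305,   0.        , 280.2825506 ],
       [  0.        , 521.12425305, 208.12654314],
       [  0.        ,   0.        ,   1.        ]]), 'k1': 0.03597668254926521, 'T': array([[-0.99863548, -0.03879725,  0.03495633,  0.56516899],
       [ 0.05121428, -0.59670396,  0.8008255 ,  0.95161282],
       [-0.01021125,  0.80152302,  0.59787672,  0.83671571],
       [ 0.        ,  0.        ,  0.        ,  1.        ]])}
top {'K': array([[498.85140032,   0.        , 285.34678208],
       [  0.        , 498.85140032, 209.65369156],
       [  0.        ,   0.        ,   1.        ]]), 'k1': -0.05572074126576076, 'T': array([[-2.88305537e-02,  9.85057179e-01, -1.69797388e-01,
         2.87989903e-01],
       [-9.99567678e-01, -2.93910769e-02, -7.88008113e-04,
        -6.61645980e-02],
       [-5.76676114e-03,  1.69701262e-01,  9.85478679e-01,
         1.28395603e+00],
       [ 0.00000000e+00,  0.00000000e+00,  0.00000000e+00,
         1.00000000e+00]])}
{'time': 0.1, 'qpos': array([-1.40004754e+00,  3.42639922e-01,  1.52488715e+00,  8.46066060e-06,
        1.27540930e+00, -1.46002750e-01]), 'qvel': array([ 0.00047097, -0.0003107 , -0.00379011, -0.00178122,  0.00070947,
        0.00045338]), 'joint_efforts': array([ 1.84005563e-03, -4.32003987e+01, -2.44694102e+01,  7.19109806e-02,
        5.26714569e-02, -5.48978846e-05]), 'tool_pos': array([ 0.16348986, -0.49852657,  0.22613326]), 'tool_rot': array([-3.14026441e+00, -2.03494817e-04,  3.16748934e-01]), 'contact_force': array([ 0.05074758, -0.10392007, -0.66623473]), 'torque': array([0.04381311, 0.00484959, 0.0171138 ]), 'grip_force': 0.0, 'opening': 0.09210474212393495}
```

View pics/top0.png

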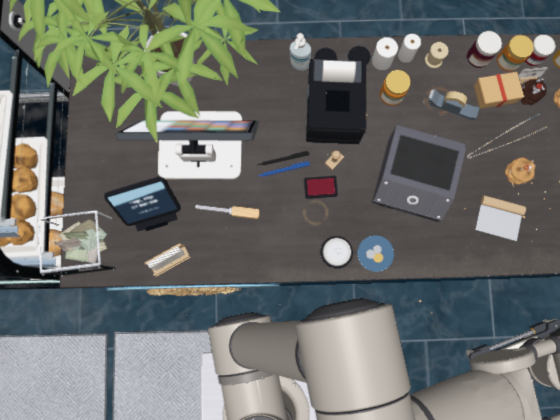

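View pics/side0.png

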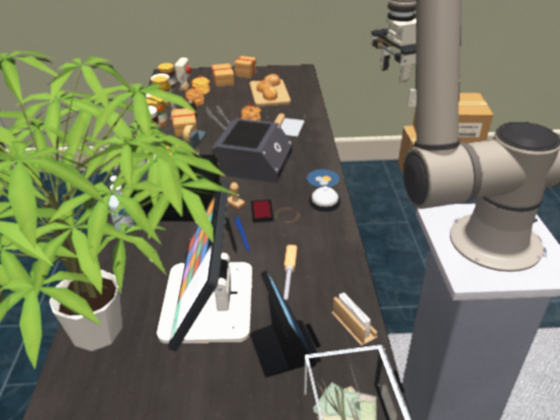

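The top view shows the till around (420,172) with its hole at (413,200), and the rod with its handle at (244,212) and nose at (196,207). In the side view the till is at (255,150), the hole at (278,147), the rod handle at (290,256) and the nose at (287,296). I'll enlarge these next.

```bash
cat > h.py <<'E'
import numpy as np, cv2
from cell import monitor, vision
from scipy.optimize import least_squares
C={n:vision.get_calibration(n) for n in("side","top")}
def proj(n,p):
    c=C[n]; q=(np.atleast_2d(p)-c["T"][:3,3])@c["T"][:3,:3]
    s=np.c_[q[:,0],-q[:,1]]/-q[:,2:3]
    s=s*(1+c["k1"]*(s**2).sum(1,keepdims=True))
    return s*c["K"][0,0]+c["K"][:2,2]
def solve(obs,z=None):
    """obs: {cam:(u,v)} -> world point (z fixed if given)"""
    f=lambda p: np.concatenate([proj(n,np.r_[p[:2],z if z is not None else p[2]])[0]-o for n,o in obs.items()])
    r=least_squares(f,[.5,0,.02][:2 if z is not None else 3]); return np.round(np.r_[r.x,z][:3] if z is not None else r.x,4),np.round(r.fun,1)
def grab(n):
    return vision.read_camera(n)[:,:,::-1].copy()
def crops(ims,boxes,out):
    """boxes: (cam,u0,v0) 80x60 px, x5 -> 400x300 tiles, 2x2"""
    t=[cv2.resize(ims[n][v:v+60,u:u+80],(400,300),interpolation=cv2.INTER_CUBIC) for n,u,v in boxes]
    cv2.imwrite(out,np.vstack([np.hstack(t[:2]),np.hstack(t[2:])]))
E
python3 - <<'E'
from h import *
ims={n:cv2.imread(f"pics/{n}0.png") for n in("side","top")}
crops(ims,[("top",373,162),("top",188,182),("side",214,118),("side",250,242)],"pics/c1.png")
E
```

```text
(no output)
```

View pics/c1.png

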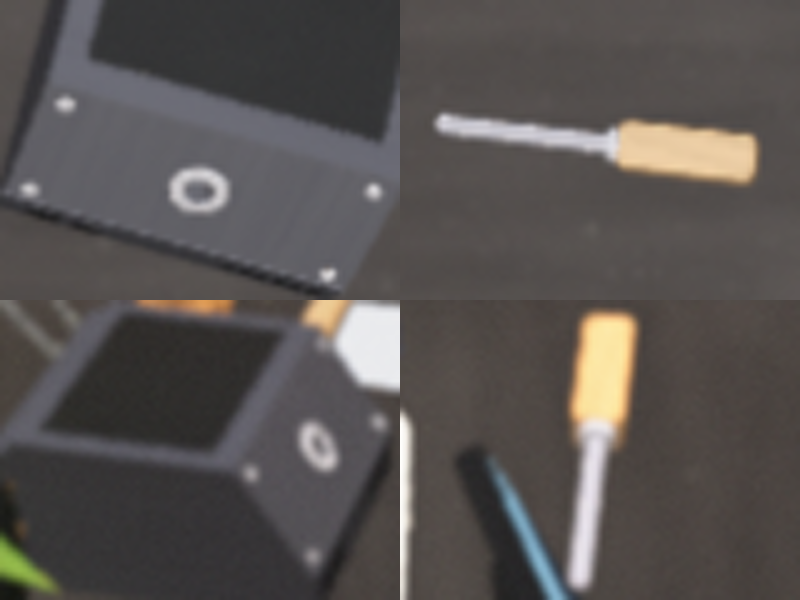

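The enlargement shows the hole at top (412.4,199.6) and side (277.4,146.8). The screw pairs on the back and the rod's nose and handle outline are also clear. Next I'll triangulate them.

Run:
```python
from h import *
t=lambda x,y,u,v: np.array([u+(x+.5)/5-.5, v+(y+.5)/5-.5])
H={"top":t(199,190,373,162),"side":t(319,146,214,118)}
h,r=solve(H); print("hole",h,r); print(solve(H,.067))
S=[((65,103),(250,173)),((373,191),(325,43)),((30,189),(312,257)),((327,275),(378,122))]
P=[]
for a,b in S:
    p,r=solve({"top":t(*a,373,162),"side":t(*b,214,118)}); P.append(p); print("screw",p,r)
for a,b in((0,1),(2,3)):
    d=P[a]-P[b]; print("yaw",np.arctan2(-d[0],d[1]))
print("mean",np.mean(P,0))
tp={"top":t(38,123,188,182),"side":t(180,281,250,242)}
print("tip",solve(tp),solve(tp,.012))
print("handle",solve({"top":t(285.5,152,188,182)},.022))
print("front end",solve({"top":t(217,145,188,182)},.018),"rear",solve({"top":t(355,159,188,182)},.018))
print("front side",solve({"side":t(200,122,250,242)},.018),"rear",solve({"side":t(210,14,250,242)},.024))
for n,uv,z in(("bell",(337,252),.025),("dish",(376,253),.015),("inkpad",(321,187),.012),("stamp",(335,158),.06),("disp",(148,202),.1),("edge",(330,277),0),("card",(167,260),.05),("ringedge",(316,210),0)):
    print(n,solve({"top":uv},z)[0])
```

```text
hole [ 0.5135 -0.3823  0.0659] [-0.   0.1 -0.1 -0. ]
(array([ 0.5134, -0.3818,  0.067 ]), array([-0.1,  0.1, -0.1, -0.3]))
screw [ 0.5547 -0.3132  0.09  ] [-0.  0. -0. -0.]
screw [ 0.5058 -0.4612  0.0916] [-0.   0.1 -0.1 -0. ]
screw [ 0.5215 -0.3029  0.0396] [-0.   0.1 -0.1 -0. ]
screw [ 0.4732 -0.4509  0.0414] [ 0.  -0.2  0.2  0.1]
yaw -0.31911310869633747
yaw -0.31545366423338417
mean [ 0.5138  -0.38205  0.06565]
tip (array([0.5225, 0.1689, 0.0115]), array([-0.1,  0.3, -0.2, -0. ])) (array([0.5225, 0.1691, 0.012 ]), array([-0.1,  0.3, -0.2, -0.1]))
handle (array([0.5024, 0.0393, 0.022 ]), array([ 0., -0.]))
front end (array([0.5078, 0.0749, 0.018 ]), array([0., 0.])) rear (array([0.4984, 0.0039, 0.018 ]), array([-0.,  0.]))
front side (array([0.5074, 0.0773, 0.018 ]), array([0., 0.])) rear (array([0.4981, 0.0093, 0.024 ]), array([0., 0.]))
bell [ 0.3926 -0.1924  0.025 ]
dish [ 0.3878 -0.2926  0.015 ]
inkpad [ 0.5643 -0.1598  0.012 ]
stamp [ 0.628  -0.1949  0.06  ]
disp [0.5208 0.2677 0.1   ]
edge [ 0.3313 -0.1741  0.    ]
card [0.3827 0.2318 0.05  ]
ringedge [ 0.5059 -0.1451  0.    ]
```

>>> move_arm(rows=[[26,40,0,0.1,-1],[26,40,0,0.1,-1],[26,40,0,0.1,-1],[26,40,0,0.1,-1],[26,40,0,0.1,-1],[26,40,0,0.1,-1],[26,40,0,0.1,-1],[26,40,0,0.1,-1],[26,40,-5,0.1,-1],[26,40,-10,0.1,-1],[26,40,-10,0.1,-1],[26,40,-10,0,-1]], newtons=20)

```text
time: 1.3
tool_pos: [0.4762, -0.0169, 0.1912]
tool_rot: [-3.142, 0.0, 1.42]
contact_force: [1.0, -0.1, -0.5]
opening: 0.092
grip_force: 0.0
```

>>> move_arm(rows=[[12,18,-20,0,-1],[11.5,18,-40,0,-1],[0,0,-40,0,-1],[0,0,-40,0,-1],[0,0,-25,0,-1],[0,0,-13,0,-1],[0,0,-6,0,-1],[0,0,0,0,-1],[0,0,0,0,-1]])

```text
time: 2.2
tool_pos: [0.4995, 0.017, 0.0083]
tool_rot: [3.141, -0.0, 1.417]
contact_force: [0.2, 0.2, -0.2]
opening: 0.0921
grip_force: 0.0
```

Run:
```python
from h import *
ims={n:grab(n) for n in("side","top")}
for n in ims: cv2.imwrite(f"pics/{n}1.png",ims[n])
o=monitor.observe(); print(o["tool_pos"],o["tool_rot"],o["contact_force"])
cv2.imwrite("pics/c2.png",np.hstack([cv2.resize(ims["top"][162:262,180:280],(400,400),interpolation=cv2.INTER_CUBIC),cv2.resize(ims["side"][212:312,240:340],(400,400),interpolation=cv2.INTER_CUBIC)]))
```

```text
[0.49973835 0.01702568 0.00865959] [ 3.13967049e+00 -4.79569365e-05  1.41675128e+00] [ 0.28529333 -0.25006541 -0.02487126]
```

View pics/c2.png

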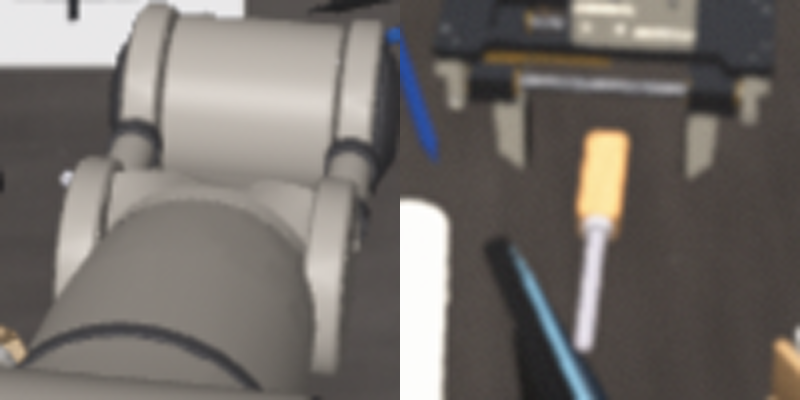

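The side view shows the fingers on either side of the handle, with the tips at about (515,165) and (695,175) in the crop, and the rod midway between them. Next I lower 5 mm and close.

>>> move_arm(rows=[[0,1,-5,0,-1],[0,0,0,0,0],[0,0,0,0,0.3],[0,0,0,0,1],[0,0,0,0,1],[0,0,0,0,1],[0,0,0,0,1],[0,0,0,0,1]], newtons=6)

```text
time: 3.1
tool_pos: [0.4991, 0.0181, 0.0028]
tool_rot: [3.141, 0.0, 1.417]
contact_force: [1.0, -0.1, 0.3]
opening: 0.0407
grip_force: 0.0
```

>>> move_arm(rows=[[0,0,0,0,1],[0,0,0,0,1],[0,0,0,0,1],[0,0,0,0,1],[0,0,0,0,1],[0,0,0,0,1]], newtons=4)

```text
time: 3.7
tool_pos: [0.4991, 0.0181, 0.0027]
tool_rot: [3.141, 0.0, 1.417]
contact_force: [0.0, 0.2, 0.7]
opening: 0.0244
grip_force: 4.0
```

>>> move_arm(rows=[[0,0.3,2.9,0,1],[0,0.3,2.9,0,1],[0.1,0.8,6.6,0,1],[0.1,0.8,6.6,0,1],[0.2,1.4,6.5,0,1],[0.2,1.4,6.5,0,1],[0.3,2,6.4,0,1],[0.3,2,6.4,0,1],[0,0,0,0,1],[0,0,0,0,1]], newtons=3)

```text
time: 4.7
tool_pos: [0.5003, 0.0272, 0.0477]
tool_rot: [3.141, 0.0, 1.417]
contact_force: [0.0, 0.1, -1.7]
opening: 0.0239
grip_force: 3.0
```

Run:
```python
from h import *
im=grab("side"); cv2.imwrite("pics/side2.png",im)
cv2.imwrite("pics/c3.png",cv2.resize(im[212:312,240:340],(600,600),interpolation=cv2.INTER_CUBIC))
print(monitor.observe()["contact_force"],monitor.observe()["torque"])
```

```text
[-0.08426556 -0.95731495 -0.23691331] [-0.09354643 -0.08353146 -0.03057434]
```

View pics/c3.png

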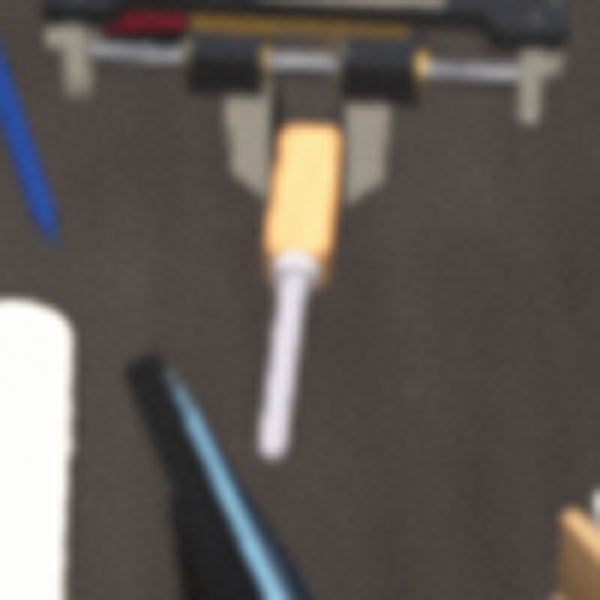

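The nose is at crop (272,457), which is side pixel (284.9,287.8). I'll compare that with the tilted and untilted predictions.

Run:
```python
from h import *
print("level",proj("side",[.5237,.178,.057]),"tilt20",proj("side",[.5225,.169,.0045]))
from numpy import *
# grip pt = TCP + 19mm-ish up; estimate pitch from nose pixel, handle rear pixel
G=array([.5003,.0272,.0477+.0095]); d=array([.152,.988,0])
for th in range(0,45,5):
    a=radians(th); v=d*cos(a)+array([0,0,-sin(a)]); print(th,proj("side",G+.153*v).round(1),proj("side",G+.056*v).round(1))
```

```text
level [[284.96196969 285.71505923]] tilt20 [[285.39299168 300.06646886]]
0 [[285.  285.8]] [[289.1 254.7]]
5 [[285.1 290.1]] [[289.1 256.3]]
10 [[285.2 293.9]] [[289.2 257.7]]
15 [[285.4 297.3]] [[289.2 259. ]]
20 [[285.6 300. ]] [[289.3 260.1]]
25 [[285.8 302.2]] [[289.3 261. ]]
30 [[286.1 303.9]] [[289.4 261.7]]
35 [[286.4 305. ]] [[289.5 262.3]]
40 [[286.7 305.6]] [[289.6 262.6]]
```

The rod lifted almost level (about 2°), so pad friction holds it even at 3 N. I'll jerk it gently up and down so inertia ratchets the nose downward.

>>> move_arm(rows=[[0,0,25,0,1],[0,0,25,0,1],[0,0,25,0,1],[0,0,25,0,1],[0,0,0,0,1],[0,0,-25,0,1],[0,0,25,0,1],[0,0,-25,0,1],[0,0,25,0,1],[0,0,0,0,1]], newtons=3)

```text
time: 5.75
tool_pos: [0.501, 0.027, 0.1479]
tool_rot: [3.14, -0.0, 1.417]
contact_force: [0.9, -0.3, -1.1]
opening: 0.0245
grip_force: 3.0
```

```bash
cat > nose.py <<'E'
from h import *
import sys
def nose(tag,Lt=.153,az=.0095):
    im=grab("side"); cv2.imwrite(f"pics/{tag}.png",im)
    o=monitor.observe(); yaw=o["tool_rot"][2]
    G=o["tool_pos"]+[0,0,az]
    d=np.array([np.cos(yaw),np.sin(yaw),0])
    m=(im.min(2)>120).astype(np.uint8)
    best=[]
    for th in np.arange(-10,92,1.):
        a=np.radians(th); v=d*np.cos(a)+[0,0,-np.sin(a)]
        on=proj("side",G+np.outer(np.linspace(.075,Lt-.004,25),v)); off=proj("side",G+np.outer([Lt+.006,Lt+.012],v))
        f=lambda P: np.array([m[int(round(y)),int(round(x))] for x,y in P],float)
        best.append((f(on).mean()-f(off).mean(),th))
    best.sort(reverse=True); print("pitch",best[:5],o["tool_pos"].round(4),"F",o["contact_force"].round(2),"M",o["torque"].round(3))
if __name__=="__main__": nose(sys.argv[1])
E
python3 nose.py s3
```

```text
pitch [(np.float64(1.0), np.float64(81.0)), (np.float64(1.0), np.float64(80.0)), (np.float64(1.0), np.float64(79.0)), (np.float64(1.0), np.float64(78.0)), (np.float64(1.0), np.float64(77.0))] [0.5007 0.027  0.1472] F [-0.58 -0.9  -1.27] M [-0.049 -0.049 -0.018]
```

Run:
```python
from h import *
im=cv2.imread("pics/s3.png"); cv2.imwrite("pics/c4.png",cv2.resize(im[182:302,220:360],(700,600),interpolation=cv2.INTER_CUBIC))
```

```text
(no output)
```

View pics/c4.png

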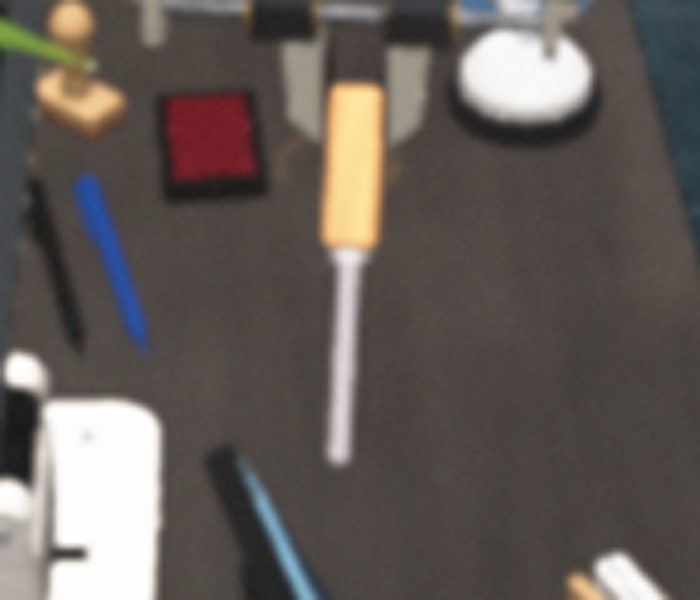

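The rod now hangs well nose-down, with the nose at side pixel (287.4,274.2). I'll work out the pitch from that.

Run:
```python
from h import *
for az in(.0095,.015):
  G=np.array([.5007,.027,.1472+az]); d=np.array([.152,.988,0])
  for th in range(0,90,10):
    a=np.radians(th); v=d*np.cos(a)+[0,0,-np.sin(a)]; print(th,*[proj("side",G+l*v).round(1)[0] for l in(-.016,.056,.153)])
print("obs rear",220+355/5,182+85/5,"front",220+348/5,182+247/5,"tip 287.4 274.2")
```

```text
0 [291.8 199.7] [288.9 219.5] [284.6 249.7]
10 [291.8 198.8] [289.  222.9] [284.8 258.9]
20 [291.7 198. ] [289.1 225.6] [285.2 266. ]
30 [291.7 197.4] [289.2 227.6] [285.7 270.8]
40 [291.6 197. ] [289.5 228.9] [286.4 273.4]
50 [291.6 196.7] [289.7 229.3] [287.2 273.6]
60 [291.5 196.8] [290. 229.] [288.1 271.8]
70 [291.4 197. ] [290.4 228. ] [289.1 268.1]
80 [291.3 197.4] [290.7 226.2] [290.  262.7]
0 [291.8 197.7] [288.9 217.5] [284.6 247.6]
10 [291.8 196.8] [289.  220.9] [284.8 256.9]
20 [291.7 196. ] [289.1 223.6] [285.1 264. ]
30 [291.7 195.4] [289.2 225.6] [285.7 268.9]
40 [291.6 194.9] [289.5 226.9] [286.4 271.5]
50 [291.6 194.7] [289.7 227.4] [287.2 271.8]
60 [291.5 194.7] [290.  227.1] [288.1 270. ]
70 [291.4 194.9] [290.4 226.1] [289.1 266.3]
80 [291.3 195.4] [290.7 224.3] [290.1 260.9]
obs rear 291.0 199.0 front 289.6 231.4 tip 287.4 274.2
```

The pitch is about 45–50°. I'll lower the nose onto the worktop with a light grip, moving back along the arc so the worktop sets it to 35°, then grip hard.

>>> move_arm(rows=[[0,0,-12,0,1],[0,0,-12,0,1],[0,0,-8,0,1],[-0.3,-2,-4,0,1],[-0.5,-3,-4,0,1],[-0.5,-3.4,-4,0,1],[-0.5,-3.4,-4,0,1],[-0.5,-3.4,-4,0,1],[-0.5,-3.4,-4,0,1],[-0.5,-3.4,-4,0,1],[-0.5,-3.4,-4,0,1],[0,0,0,0,1]], newtons=3)

```text
time: 7.0
tool_pos: [0.4961, 0.0014, 0.0829]
tool_rot: [-3.14, -0.0, 1.416]
contact_force: [0.1, 0.2, -0.0]
opening: 0.0236
grip_force: 3.0
```

```bash
python3 nose.py s4
python3 - <<'E'
from h import *
im=cv2.imread("pics/s4.png"); cv2.imwrite("pics/c5.png",cv2.resize(im[202:322,220:360],(700,600),interpolation=cv2.INTER_CUBIC))
E
```

```text
pitch [(np.float64(1.0), np.float64(69.0)), (np.float64(1.0), np.float64(68.0)), (np.float64(1.0), np.float64(67.0)), (np.float64(1.0), np.float64(66.0)), (np.float64(1.0), np.float64(65.0))] [0.4962 0.0016 0.0832] F [-0.05  0.58 -0.67] M [-0.019 -0.104  0.009]
```

View pics/c5.png

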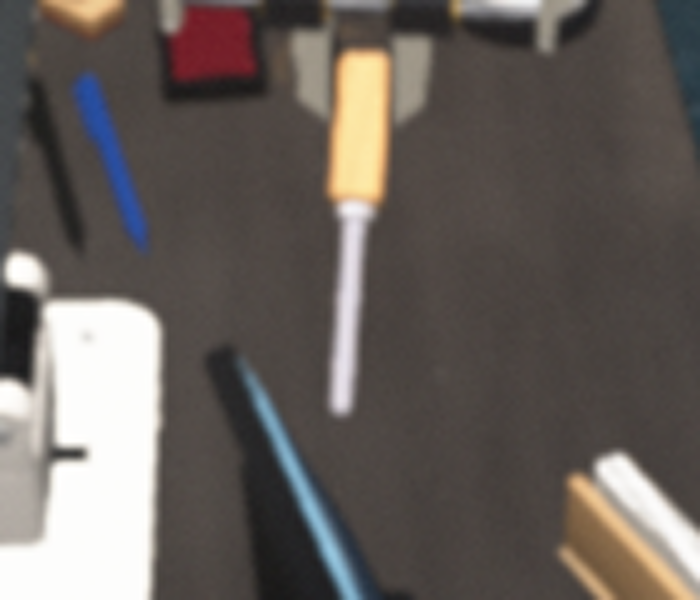

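The nose is at side pixel (288.1,284.0). I'll check that it rests on the table, and get the handle front and back too.

Run:
```python
from h import *
print("tip if on table",solve({"side":(288.1,284.0)},.004))
o=monitor.observe();print(o["tool_pos"])
for az in(.0095,.015):
  G=o["tool_pos"]+[0,0,az]; d=np.array([.152,.988,0])
  for th in range(10,60,10):
    a=np.radians(th); v=d*np.cos(a)+[0,0,-np.sin(a)]; print(az,th,(G+.153*v)[2].round(4),*[proj("side",G+l*v).round(1)[0] for l in(-.016,.056,.153)])
print("obs rear",220+363/5,202+50/5,"front",220+357/5,202+203/5)
```

```text
tip if on table (array([0.5136, 0.1205, 0.004 ]), array([0., 0.]))
[0.49622006 0.00161119 0.08316238]
0.0095 10 0.0661 [292.8 214.6] [290.2 238.2] [286.3 273.2]
0.0095 20 0.0403 [292.8 213.9] [290.3 240.7] [286.7 279.7]
0.0095 30 0.0162 [292.8 213.3] [290.5 242.5] [287.2 284. ]
0.0095 40 -0.0057 [292.7 213. ] [290.7 243.5] [287.8 286.1]
0.0095 50 -0.0245 [292.7 212.8] [290.9 243.9] [288.6 286.1]
0.015 10 0.0716 [292.8 212.8] [290.2 236.3] [286.3 271.3]
0.015 20 0.0458 [292.8 212. ] [290.3 238.8] [286.7 277.9]
0.015 30 0.0217 [292.8 211.5] [290.5 240.6] [287.2 282.2]
0.015 40 -0.0002 [292.7 211.1] [290.7 241.7] [287.8 284.4]
0.015 50 -0.019 [292.7 210.9] [290.9 242.1] [288.6 284.4]
obs rear 292.6 212.0 front 291.4 242.6
```

The geometry agrees with the nose on the table at a pitch of about 37°. I'll press down 3 mm more, tighten the grip, and lift.

>>> move_arm(rows=[[-0.2,-1.2,-1.5,0,1],[-0.2,-1.2,-1.5,0,1],[0,0,0,0,1]], newtons=3)

```text
time: 7.35
tool_pos: [0.496, -0.0007, 0.0804]
tool_rot: [3.142, -0.0, 1.417]
contact_force: [0.6, 0.5, 0.1]
opening: 0.0242
grip_force: 3.0
```

>>> move_arm(rows=[[0,0,0,0,1],[0,0,0,0,1],[0,0,0,0,1],[0,0,0,0,1]], newtons=50)

```text
time: 7.75
tool_pos: [0.4961, -0.0007, 0.0806]
tool_rot: [3.141, 0.0, 1.417]
contact_force: [0.1, -0.8, -0.4]
opening: 0.0239
grip_force: 50.0
```

>>> move_arm(rows=[[0,0,35,0,1],[0,-30,35,-0.05,1],[-10,-30,35,-0.15,1],[-10,-30,15,-0.15,1],[-10,-30,0,-0.15,1],[-10,-30,0,-0.15,1],[-10,-30,0,-0.15,1],[-10,-30,0,-0.15,1],[-10,-30,0,-0.15,1],[-10,-30,0,-0.15,1],[-10,-30,0,-0.15,1],[-10,-30,0,-0.15,1]])

```text
time: 8.95
tool_pos: [0.3955, -0.3318, 0.2005]
tool_rot: [-3.142, 0.0, -0.139]
contact_force: [1.0, 0.1, -0.9]
opening: 0.0236
grip_force: 50.0
```

>>> move_arm(rows=[[-6,-2,0,-0.06,1],[-6,-2,-10,-0.06,1],[-6,-1.5,-15,-0.058,1],[0,0,-15,0,1],[0,0,0,0,1]])

```text
time: 9.45
tool_pos: [0.377, -0.3353, 0.1589]
tool_rot: [-3.14, 0.003, -0.312]
contact_force: [-0.1, -0.5, -0.8]
opening: 0.0236
grip_force: 50.0
```

Run:
```python
from h import *
o=monitor.observe(); print(o["tool_pos"].round(4),o["tool_rot"].round(3),o["contact_force"].round(2),o["torque"].round(3))
ims={n:grab(n) for n in("side","top")}
for n in ims: cv2.imwrite(f"pics/{n}5.png",ims[n])
p=o["tool_pos"]; d=np.r_[np.cos(o["tool_rot"][2]),np.sin(o["tool_rot"][2]),0]
tip=p+.1225*d-[0,0,.0786]; print("tip pred",tip,proj("side",tip),proj("top",tip))
A=cv2.resize(ims["side"][115:185,225:318],(797,600),interpolation=cv2.INTER_CUBIC)
cv2.imwrite("pics/c6.png",np.hstack([cv2.resize(ims["side"][125:175,255:305],(400,400),interpolation=cv2.INTER_CUBIC),cv2.resize(ims["top"][170:230,385:445],(400,400),interpolation=cv2.INTER_CUBIC)]))
```

```text
[ 0.377  -0.3353  0.1589] [-3.14e+00  3.00e-03 -3.12e-01] [-0.15 -0.52 -0.81] [0.113 0.017 0.016]
tip pred [ 0.49365291 -0.37281074  0.08026266] [[284.17521407 143.8709796 ]] [[410.55583451 206.66757156]]
```

View pics/c6.png

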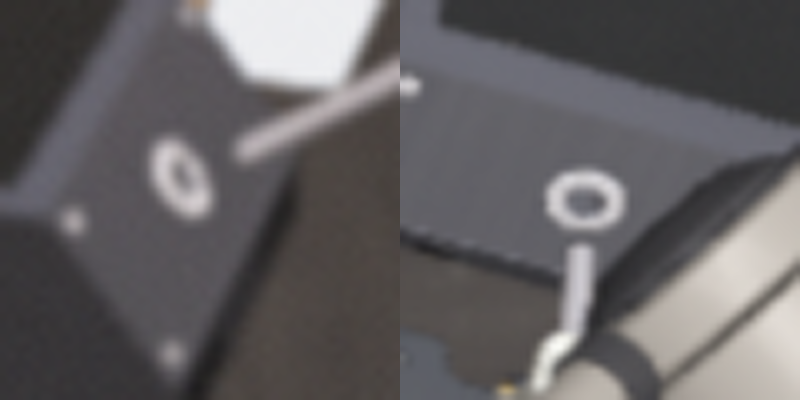

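Both views show the nose just in front of the hole: side nose (284.3,143.9) and hole (277.2,146.8), top nose (411.4,206.5) and hole (412.5,199.4). That is within 1 px of the prediction.

Run:
```python
from h import *
tip,r=solve({"side":(284.3,143.9),"top":(411.4,206.5)}); hole,r2=solve({"side":(277.2,146.8),"top":(412.5,199.4)})
print(tip,r,hole,r2)
yaw=-.317;a=np.radians(35)
b=np.array([np.cos(yaw)*np.cos(a),np.sin(yaw)*np.cos(a),-np.sin(a)]); lat=np.array([-np.sin(yaw),np.cos(yaw),0]); up=np.cross(b,lat)
# rod axis back point seen: side (400,65)/8, top (172,330)*.15
back,r3=solve({"side":(255+(396)/8-.44,125+67/8-.44),"top":(385+174*.15-.4,170+310*.15-.4)}); print("b",b)
for h in(hole,np.array([.5134,-.3818,.067])):
    e=h-tip; print("along",e@b,"lat",e@lat,"up",e@up, "lat vec",lat,"up",up)
```

```text
[ 0.4938 -0.3752  0.079 ] [-0.2 -0.  -0.   0.2] [ 0.5141 -0.3826  0.0658] [-0.1 -0.  -0.   0.1]
b [ 0.77833767 -0.25534398 -0.57357644]
along 0.025261009048175558 lat -0.0007034297568401594 up 0.0015737243866649853 lat vec [0.31171744 0.95017484 0.        ] up [ 0.5449979  -0.17879378  0.81915204]
along 0.023823605773378734 lat -0.00016149209116557444 up 0.002032173284718684 lat vec [0.31171744 0.95017484 0.        ] up [ 0.5449979  -0.17879378  0.81915204]
```

>>> move_arm(rows=[[0.8,-0.3,1.3,-0.005,1],[3.1,-1,-2.3,0,1],[3.1,-1,-2.3,0,1],[3.1,-1,-2.3,0,1],[3.1,-1,-2.3,0,1],[3.1,-1,-2.3,0,1],[3.1,-1,-2.3,0,1],[2.3,-0.8,-1.7,0,1],[0,0,0,0,1]])

```text
time: 10.45
tool_pos: [0.4, -0.3433, 0.146]
tool_rot: [-3.141, 0.0, -0.316]
contact_force: [-0.3, 1.0, -1.4]
opening: 0.0237
grip_force: 50.0
```

>>> move_arm(rows=[[2.3,-0.8,-1.7,0,1],[2.3,-0.8,-1.7,0,1],[2.3,-0.8,-1.7,0,1],[2.3,-0.8,-1.7,0,1],[0,0,0,0,1]])

```text
time: 10.95
tool_pos: [0.4092, -0.3465, 0.1392]
tool_rot: [-3.141, 0.0, -0.316]
contact_force: [0.2, -0.1, -1.5]
opening: 0.0235
grip_force: 50.0
```

>>> move_arm(rows=[[1.6,-0.5,-1.1,0,1],[1.6,-0.5,-1.1,0,1],[1.6,-0.5,-1.1,0,1],[0,0,0,0,1]])

```text
time: 11.35
tool_pos: [0.4139, -0.348, 0.1361]
tool_rot: [3.142, 0.0, -0.316]
contact_force: [-0.9, -0.5, -0.4]
opening: 0.0234
grip_force: 50.0
```

>>> move_arm(rows=[[1.6,-0.5,-1.1,0,1],[1.6,-0.5,-1.1,0,1],[0,0,0,0,1]])

```text
time: 11.65
tool_pos: [0.4171, -0.349, 0.1339]
tool_rot: [3.142, 0.0, -0.316]
contact_force: [-0.3, -0.3, -1.2]
opening: 0.0236
grip_force: 50.0
```

>>> move_arm(rows=[[1.6,-0.5,-1.1,0,1],[1.6,-0.5,-1.1,0,1],[0,0,0,0,1]])

```text
time: 11.95
tool_pos: [0.4196, -0.3498, 0.1319]
tool_rot: [3.142, 0.002, -0.316]
contact_force: [-4.3, 0.8, 4.0]
opening: 0.0236
grip_force: 50.0
```

Contact is felt at about 6 N, roughly 28 mm behind the mouth. I'll press on in small steps.

>>> move_arm(rows=[[1.6,-0.5,-1.1,0,1],[1.6,-0.5,-1.1,0,1],[0,0,0,0,1]])

```text
time: 12.25
tool_pos: [0.4225, -0.3508, 0.1298]
tool_rot: [3.142, 0.002, -0.316]
contact_force: [-5.9, 0.8, 4.4]
opening: 0.0234
grip_force: 50.0
```

>>> move_arm(rows=[[1.6,-0.5,-1.1,0,1],[0,0,0,0,1]])

```text
time: 12.45
tool_pos: [0.424, -0.3512, 0.1287]
tool_rot: [3.142, 0.002, -0.316]
contact_force: [-6.2, 2.3, 4.9]
opening: 0.0235
grip_force: 50.0
```

>>> move_arm(rows=[[1.2,-0.4,-0.8,0,1],[0,0,0,0,1]])

```text
time: 12.65
tool_pos: [0.4251, -0.3516, 0.1279]
tool_rot: [-3.142, 0.002, -0.316]
contact_force: [-6.5, 1.3, 5.1]
opening: 0.0234
grip_force: 50.0
```

```bash
cat > dr.py <<'E'
from h import *
ref=cv2.imread("pics/top5.png").astype(int); im=grab("top")
o=monitor.observe(); print(o["time"],o["tool_pos"].round(4),o["contact_force"].round(1))
D=np.abs(im.astype(int)-ref).max(2)[95:160,380:490]>30; print("changed px beyond drawer side",D.sum(), np.argwhere(D).mean(0)+[95,380] if D.any() else "")
E
python3 dr.py
```

```text
12.7 [ 0.4251 -0.3516  0.1279] [-7.3  2.2  5.8]
changed px beyond drawer side 0
```

>>> move_arm(rows=[[1.0,-0.3,-0.7,0,1],[0,0,0,0,1]])

```text
time: 12.9
tool_pos: [0.4263, -0.3519, 0.1271]
tool_rot: [-3.142, 0.002, -0.316]
contact_force: [-6.0, 1.3, 4.1]
opening: 0.0235
grip_force: 50.0
```

```bash
python3 dr.py
```

```text
12.95 [ 0.4262 -0.3519  0.1272] [-6.1  1.2  3.4]
changed px beyond drawer side 898 [130.47884187 429.79732739]
```

The drawer has sprung out. I'll draw the rod straight back along the bore.

>>> move_arm(rows=[[-3.1,1,2.3,0,1],[-6.2,2,4.6,0,1],[-6.2,2,4.6,0,1],[-6.2,2,4.6,0,1],[-6.2,2,4.6,0,1],[-6.2,2,4.6,0,1],[-6.2,2,4.6,0,1],[-6.2,2,4.6,0,1],[-6.2,2,4.6,0,1],[0,0,0,0,1]])

```text
time: 13.95
tool_pos: [0.374, -0.3352, 0.1669]
tool_rot: [3.141, -0.001, -0.317]
contact_force: [0.2, 0.1, -1.3]
opening: 0.0234
grip_force: 50.0
```

```bash
python3 dr.py
python3 - <<'E'
from h import *
for n,uv in(("ring",(316,210)),("ring R",(329,212)),("bell",(337,252)),("edge",(330,277)),("edge2",(230,283)),("card",(185,248)),("dispL",(178,228)),("base",(240,178)),("penb",(262,174))): print(n,solve({"top":uv},0)[0])
E
```

```text
14.0 [ 0.3743 -0.3353  0.1666] [-0.2 -0.4 -1. ]
changed px beyond drawer side 1472 [124.63519022 429.71059783]
ring [ 0.5059 -0.1451  0.    ]
ring R [ 0.4996 -0.1788  0.    ]
bell [ 0.3946 -0.1949  0.    ]
edge [ 0.3313 -0.1741  0.    ]
edge2 [0.3235 0.0816 0.    ]
card [0.4163 0.1973 0.    ]
dispL [0.4691 0.2158 0.    ]
base [0.5977 0.0523 0.    ]
penb [ 0.6067 -0.0061  0.    ]
```

>>> move_arm(rows=[[-5,0,30,0,1],[5,10,25,0.05,1],[10,30,0,0.15,1],[10,30,0,0.15,1],[10,30,0,0.15,1],[10,30,0,0.15,1],[10,30,0,0.15,1],[10,30,0,0.15,1],[10,30,0,0.15,1],[10,30,0,0.15,1],[10,30,0,0.15,1],[10,30,0,0.15,1]])

```text
time: 15.2
tool_pos: [0.4749, -0.0238, 0.221]
tool_rot: [3.142, -0.0, 1.24]
contact_force: [0.4, 0.4, -0.5]
opening: 0.0232
grip_force: 50.0
```

>>> move_arm(rows=[[11,12,-20,0.09,1],[10,12,-30,0.087,1],[0,0,-30,0,1],[0,0,-30,0,1],[0,0,-18,0,1],[0,0,-8,0,1],[0,0,-2,0,1],[0,0,0,0,1]])

```text
time: 16.0
tool_pos: [0.496, -0.0013, 0.0836]
tool_rot: [3.141, -0.0, 1.411]
contact_force: [0.9, -0.7, -0.7]
opening: 0.0236
grip_force: 50.0
```

>>> move_arm(rows=[[0,0,-2.5,0,1],[0,0,0,0,1],[0,0,0,0,1],[0,0,0,0,1],[-0.6,-3.6,-5.7,0,1],[-0.6,-3.6,-5.7,0,1],[-0.5,-3.1,-5.9,0,1],[-0.5,-3.1,-5.9,0,1],[-0.4,-2.5,-6.2,0,1],[-0.4,-2.5,-6.2,0,1],[0,0,0,0,1]], newtons=3)

```text
time: 17.1
tool_pos: [0.4918, -0.0198, 0.044]
tool_rot: [-3.14, -0.0, 1.41]
contact_force: [-0.2, 0.5, -1.0]
opening: 0.0241
grip_force: 3.0
```

>>> move_arm(rows=[[-0.3,-2,-6.3,0,1],[-0.3,-2,-6.3,0,1],[-0.2,-1.4,-6.5,0,1],[-0.2,-1.4,-6.5,0,1],[-0.1,-0.9,-5,0,1],[-0.1,-0.9,-4,0,1],[0,0,-3,0,1],[0,0,0,0,1]])

```text
time: 17.9
tool_pos: [0.4912, -0.0282, 0.0071]
tool_rot: [-3.141, -0.0, 1.411]
contact_force: [-0.3, 0.5, -0.6]
opening: 0.0237
grip_force: 3.0
```

Run:
```python
from h import *
im=grab("side"); cv2.imwrite("pics/s7.png",im); o=monitor.observe(); print(o["tool_pos"].round(4),o["contact_force"].round(2))
cv2.imwrite("pics/c7.png",cv2.resize(im[202:322,220:360],(700,600),interpolation=cv2.INTER_CUBIC))
```

```text
[ 0.4912 -0.0281  0.0073] [-0.19  0.05 -1.07]
```

View pics/c7.png

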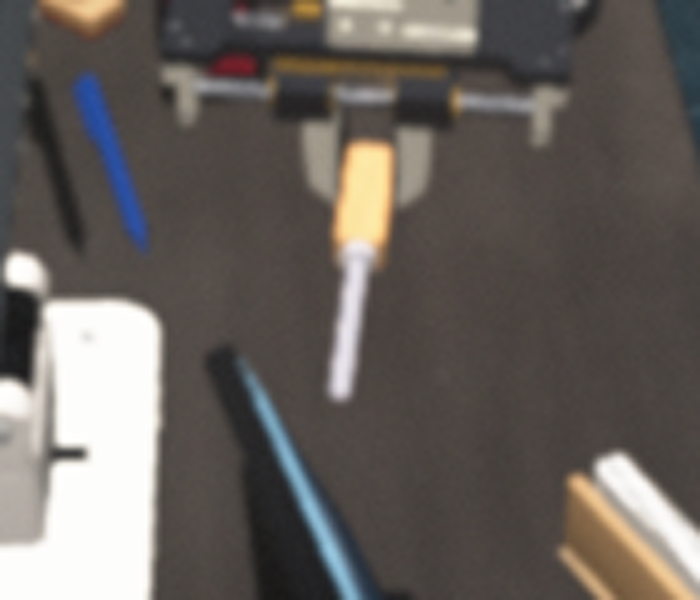

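The rod is nearly level, with the nose at crop (340,397) and its shape foreshortened as it was at the start. I'll settle it the last few millimetres.

>>> move_arm(rows=[[0,0,-1.5,0,1],[0,0,-1.5,0,1],[0,0,-1.5,0,1],[0,0,0,0,1],[0,0,0,0,1]])

```text
time: 18.45
tool_pos: [0.4914, -0.0282, 0.003]
tool_rot: [3.141, -0.0, 1.411]
contact_force: [-0.1, 0.3, 2.0]
opening: 0.0241
grip_force: 3.0
```

Run:
```python
from h import *
# fit of level pose vs nose pixel
im=grab("side"); cv2.imwrite("pics/s8.png",im); o=monitor.observe(); print(o["tool_pos"].round(4),o["contact_force"].round(2),o["torque"].round(3))
m=im.min(2)>120
ys,xs=np.nonzero(m[240:300,276:300]); print("nose px",xs[ys==ys.max()].mean()+276,ys.max()+240)
G=o["tool_pos"]+[0,0,.0095]; d=np.r_[np.cos(1.417),np.sin(1.417),0]
for th in(0,3,6): a=np.radians(th); print(th,proj("side",G+.153*(d*np.cos(a)-[0,0,np.sin(a)])))
```

```text
[ 0.4914 -0.0282  0.003 ] [-1.06  0.26  3.17] [ 0.101 -0.012 -0.006]
nose px 280.0 299
0 [[287.59100402 282.08734599]]
3 [[287.60652443 284.59799646]]
6 [[287.63893079 286.94662459]]
```

It now presses lightly (2–3 N) on the worktop, so I open gradually and lift away.

>>> move_arm(rows=[[0,0,0,0,0.4],[0,0,0,0,0.3],[0,0,0,0,0],[0,0,0,0,-0.5],[0,0,0,0,-1],[0,0,0,0,-1],[0,0,0,0,-1],[0,0,0,0,-1],[0,0,0,0,-1],[0,0,0,0,-1]])

```text
time: 19.5
tool_pos: [0.4913, -0.0282, 0.0029]
tool_rot: [3.142, 0.0, 1.411]
contact_force: [0.7, 0.5, -0.2]
opening: 0.0902
grip_force: 0.0
```

>>> move_arm(rows=[[0,0,8,0,-1],[0,0,15,0,-1],[0,0,30,0,-1],[0,0,40,0,-1],[0,0,50,0,-1],[0,0,50,0,-1],[-10,-50,0,0,-1],[-10,-50,0,0,-1],[-10,-50,0,0,-1],[-10,-50,0,0,-1],[0,0,0,0,-1]])

```text
time: 20.6
tool_pos: [0.4508, -0.2296, 0.1965]
tool_rot: [3.14, 0.002, 1.405]
contact_force: [0.5, 0.2, -0.5]
opening: 0.0916
grip_force: 0.0
```

Run:
```python
from h import *
a,b=grab("side"),grab("top")
cv2.imwrite("pics/f.png",np.vstack([np.hstack([cv2.resize(a[105:315,190:330],(400,600)),cv2.resize(b[95:305,180:320],(400,600))])]))
cv2.imwrite("pics/ft.png",b)
```

```text
(no output)
```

View pics/f.png

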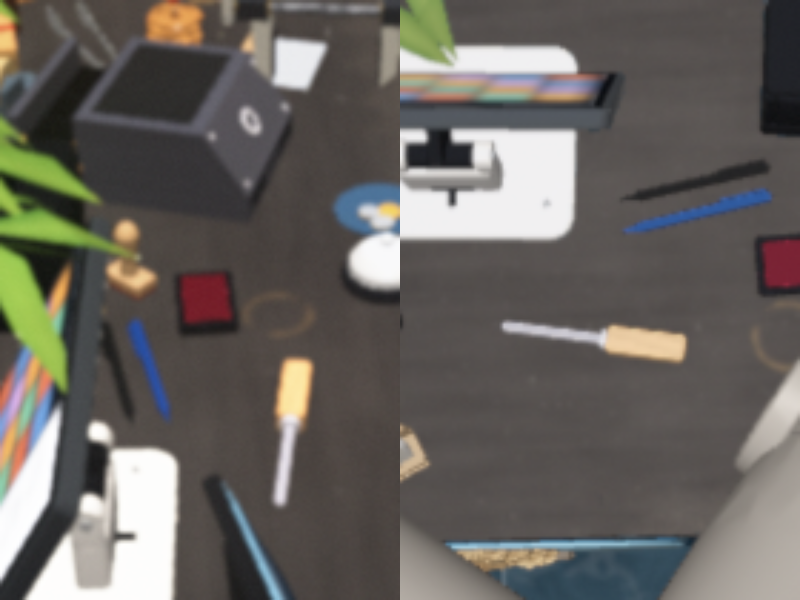

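The drawer stands open on the till's far side, at about crop (50,100). The rod lies flat and clear of the till, with its handle at crop (293,393) and nose at (280,500). The nearby things are undisturbed and the gripper touches nothing, so I'm handing in.

```bash
python3 -c "
from cell import workorder
print(workorder.hand_in())"
```

```text
the job is handed in; nothing more can be done
None
```

The till drawer is open, the rod lies flat on the worktop clear of the till, nothing nearby looks moved in the final pictures, and the job was handed in at about 21 s of the 51 s allowed (no verdict came back).

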